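# Close up a contact exposure unit and start it

## Task

Get the exposure unit ready and start it: with the fingertips, fold the upright mask frame gently down by its blue tab until it lies flat over the wafer, keeping off the glass mask, then swing the hood fully shut over it. Once the hood is shut, press the green start button all the way in and let it come back. Nothing is to be picked up; leave the other things on the bench where they are.

Things in the scene. Friction and masses are not known exactly. Their poses are not given: they have to be found in the camera images.
- exposer: Bench-top contact exposure unit, fixed: cream box 165 mm deep (x), 245 wide (y), 52 high. Origin: centre of its underside; x points to its rear, y to its left, z up. Aluminium chuck with a dark 76 mm wafer at unit x -3, y +45, top z 59 mm. Right-hand strip (y -115 to -51 mm): black control panel with the green start button and a dial (21 mm across, 16 high, at x +40, y -83).
- mask_frame (a joint): Mask frame's hinge, rad: 0 = folded flat over the wafer, 1.57 = upright; starts at 1.45 to 1.75, stop 1.9. Hinge line along the unit's x, left of the chuck; it folds from left to right (unit -y). Stiff: stays where left, does not fall; 1 to 2 N at the tab moves it. Aluminium frame, unit x -60 to +50 mm, 118 mm from hinge line to outer edge of its free bar, 8 mm thick, bars 10 to 12 mm wide.
- tab (a point): Middle of the outer face of the blue grip tab on the frame's free edge (faces the unit's left when upright, up when folded). Tab 34 mm wide along the hinge line, 19 mm past the free bar, 5 mm thick; this point is 127 mm from the hinge line, the tab's end 10 mm further. Folded: unit x -28, y -23, z 66 mm. Site y axis points from tab to hinge, z axis is the outer normal.
- frame_hinge (a point): Point on the mask frame's hinge line, opposite the tab (unit x -28, y +104, z 63.5 mm).
- hood (a joint): Hood's rear hinge, rad: 0 = fully shut, 1.57 = upright; starts at 1.50 to 1.70, stop 1.85. Hinge line along the unit's y. Stiff: stays where left, does not fall; 2 to 5 N near its front edge moves it. Cream shell, 144 mm from back to front edge (front edge 140 mm from the hinge line), 156 wide, 30 high, lamps inside, yellow plate on its outer top. It hits the mask frame if that is still up.
- hood_front (a point): Point on the hood's outer top face (faces up when shut, to the rear when open), on its middle line, 20 mm from its front edge: 120 mm from the hinge line along the hood and 27.5 mm out along the face's normal. Shut: unit x -50, y +36, z 83.5 mm. Site x axis points from front edge to hinge, z axis is the outer normal.
- hood_hinge (a point): Middle of the hood's hinge line (unit x +70, y +36, z 56 mm).
- start_button (a joint): Green round push button, 16 mm across, in a raised grey ring, on the black control panel; value = how far it is pressed, m, 0 to 0.006 (fully in). A spring returns it; about 5 N takes it fully in. It moves straight down.
- start_button_top (a point): Middle of the button's top face (unit x -36, y -83 mm), pressed straight down.
- loupe: Black eye loupe, 38 mm across, 36 mm high; bystander, origin at the centre of its underside.
- marker_red: Red marker pen, 125 mm long, lying; bystander, origin at the centre of its underside.
- tweezers_a: Steel tweezers, 126 mm long, 8 mm high, lying; bystander, origin at the centre of the underside.
- vial_1: Small glass vial with black cap, 24 mm across, 58 mm high, standing near the right front of the unit; bystander, origin at the centre of its underside.
- reticle_box: Small white carton, 71 x 70 x 22 mm; bystander, origin at the centre of its underside.
- blower: Black rubber dust blower with red nozzle, 130 mm long, 52 mm high; bystander, origin at the centre of its underside.
- glass_middle (a point): Middle of the amber glass photomask's outer face: a plate 92 x 94 x 3 mm in the mask frame, sunk 4 mm below the frame's outer face, reaching from 13 to 107 mm from the hinge line (unit x -51 to +41 mm). Not to be touched. Site z axis: outer normal; y axis points to the frame's hinge.

How it is judged (in metres and radians):
On the way, in this order (a step that is already met when the one before it is completed fails the run):
1. the mask frame is folded flat, the hood still open (value of joint mask_frame below 0.04 rad and value of joint hood above 0.8 rad), for 0.2 s.
2. the hood is fully shut over the folded frame (value of joint each of hood, mask_frame below 0.04 rad), for 0.2 s.
3. the start button is pressed in (value of joint start_button above 0.0045 m), for 0.05 s.
At the end, for the whole second after the job is handed in: The mask frame lies flat (within 0.04 rad of folded), the hood is fully shut over it (within 0.04 rad), the start button was pressed at least 4.5 mm in after that and has come back (less than 2 mm in) (all of step 2 and value of joint start_button below 0.002 m); the robot touches nothing.
It fails at once if the glass mask was touched (contact force between any of the fingers, the arm and mask_glass above 0.5 N).
It fails at once if the mask frame was slammed down (faster than 4 rad/s) (velocity of joint mask_frame below -4 rad/s).
It fails at once if the hood was brought down (below 1.1 rad) while the mask frame stood up (above 0.3 rad) (value of joint hood below 1.1 rad and value of joint mask_frame above 0.3 rad).
It fails at once if the start button was pressed before the hood was shut (value of joint start_button above 0.003 m and value of joint hood above 0.04 rad).
It fails at once if a bystander (loupe, marker, tweezers, vial, small carton or blower) was picked up or moved by more than 20 mm (distance of any of loupe, marker_red, tweezers_a, vial_1, reticle_box, blower from where it was at the start of the episode above 0.02 m).
It also fails if it takes over 58 s, if anything falls off the work surface, if the arm or the gripper's body presses on something with over 40 N, if the wrist force passes 120 N, or if a joint passes its speed limit or range.

## Robot

A 6-joint arm with a two-finger parallel gripper is mounted at the origin on the work surface; the furniture and walls round the work are solid. World frame = base frame: x ahead of the robot, y to its left, z up, the work surface at z = 0. Lengths are in m, angles in degrees, forces in N, time in s.
With the tool pointing down it reaches from about 0.325 to 0.85 m from the base axis. Payload 4.4 kg.
Tool frame: the origin (TCP) lies midway between the tips of the shut fingers; the grasp point (between the pads) lies 19 mm behind it (bot.tcp_to_grasp is the distance from the TCP to the grasp point, in m); z points along the fingers, y is the line along which they close (so a half turn about z gives the same grasp; the last joint's range is limited). The gripper opens to 94 mm and grips with 3 to 60 N. Pads are 16 mm wide; open, the fingers measure 119 mm over their backs; the gripper's body (75 mm by 177 mm) begins 78 mm behind the grasp point.
Start: joints at [-85.399, 11.837, 88.321, -0, 79.842, -8.623], TCP at [0.132, -0.56, 0.205] pointing down, gripper open.
Joint ranges: [-156.59, 156.59], [-49.26, 127.26], [12.9, 141.05], [-63.56, 243.56], [4.71, 150.69], [-161.64, 161.64]. Speed limits (degrees/s): [159.86, 159.86, 180, 180, 180, 180].

## Interface

Orientations are given as a 3x3 rotation matrix whose columns are the frame's x, y, z axes.
In Python, from cell import bot, capture, get_calibration, finder gives the robot as it stands.
- The arm moves only by the tool jog_arm, never from a script. Its argument "targets" is a list of rows, each an object of numbers: "hand": the closure, from 0 (fully open) to 1 (shut); "dx", "dy", "dz": the shift along the world's x, y, z in m; "ax", "ay", "az": the turn, a rotation vector about the world's x, y, z in degrees. In form: [{"hand": .., "dx": .., "dy": .., "dz": .., "ax": .., "ay": .., "az": ..}, ...]. A call has 1 to 10 rows; each row shifts and turns the commanded pose from where the row before left it; what a row does not reach is not made up. A row lasts 1/10 s, in which the tool goes at most 50 mm and 8.59 degrees, less where a joint would pass 70% of its speed; a pose out of reach is approached as far as the arm can. A call is refused whole if a number of a shift passes 0.05 or a number of a turn 8.59, either way. A call with a gripper value outside its range is refused whole. The fingers move at their own pace and stop on an object; "newtons" is the grip in N (left out, the last holds). Time passes only in rows, so rows that do not move let the fingers close. It gives the time, the measured TCP pose, the force, the opening and the grip force at its end, in the units of the state.
- bot.observe(): the state, without advancing time (a new reading comes with each control period).
- capture(name): name is "side" or "top" or "wrist"; returns (picture, depth): 480x640x3 uint8, red, green, blue; 480x640 float32, m along the optical axis (not along the pixel's ray), 0 where there is no reading.
- get_calibration(name): a dict with "K" (3x3 intrinsics, pixels), "xyz" and "orientation" of the camera in the world; the wrist camera has in their place "tool_from_camera" (4x4, takes a point from camera to tool coordinates, whose origin is the TCP and whose axes are the flange's). Camera axes: x right, y down, z forward; pixel columns grow to the right and rows downward; lengths in m; the calibration is good to about 2 mm. A picture is of the moment at which its call begins: read the wrist's pose just before it. get_calibration takes no time and is no camera call.
- bot.job_done(): hands the job in; it is judged then, once.
Trained networks look in the newest picture that a camera, given by its name, has taken for a name from the list of things; names that differ only in an ending like _2 or _b are one class to them, and where a whole thing is asked for, a point or a joint stands for the part that bears it (a point fixed in the world has none). Each returns a list of dicts, best first, with "score" (0 to 1); they miss things now and then, are a little off and sometimes report something else, mostly with a low value. They report only what shows in the picture. A call takes as long as a camera call.
- finder.look_for(camera, target): "at" ([x, y, z] in m, in world coordinates, good to about 4 mm: the middle of the surface that is visible of it).
- finder.pinpoint(camera, target): "at" ([x, y, z] in m, in world coordinates, good to about 4 mm: a listed point, or the origin of a listed thing).
The state is a dict: "t": time; "joint_pos": joint angles; "qvel": joint speeds; "tau": joint torques, N m; "position": TCP position; "tcp_rot": TCP orientation; "wrist_force": force on the tool from outside, world axes, zero at the start; "ft_torque": the same for the moment, N m; "gripper_width": finger opening in m; "finger_force": force on a finger pad.
Only numpy, scipy, OpenCV 4.12 (cv2) and the standard library are available. Lean on these libraries where they do the work, as an engineer would, in place of code of your own. Each camera call takes 0.05 s, during which the arm holds its last target. There are 200 camera calls.

## Working session

There is one attempt and no reset: what is moved stays moved. The work goes in short steps, Python scripts to look and compute and a tool call to move; the robot and the scene stay as the last step left them, time stands still between calls to the robot, and variables do not carry over. Pictures are saved under pics/ and viewed, at most 10 in all, crops included, and the job is handed in when it is done.

Besides the shell and the picture viewer there is one more tool, called after ">>>" in YAML: its name, and indented under it one key for each argument. jog_arm: Moves the arm, as the interface text tells. Its arguments: {"type":"object","properties":{"targets":{"type":"array","items":{"type":"object","properties":{"hand":{"type":"number"},"dx":{"type":"number"},"dy":{"type":"number"},"dz":{"type":"number"},"ax":{"type":"number"},"ay":{"type":"number"},"az":{"type":"number"}}}},"newtons":{"type":"number"}},"required":["targets"]}

```bash
ls; mkdir -p pics; python3 - <<'E'
from cell import bot, capture, get_calibration, finder
import cv2,numpy as np
for c in ["side","top"]:
    im,d=capture(c); cv2.imwrite(f"pics/{c}0.png",im[:,:,::-1])
    print(c,get_calibration(c)["xyz"])
    for n in ["tab","frame_hinge","hood_front","hood_hinge","start_button_top","glass_middle","exposer","vial_1","loupe","blower","marker_red","tweezers_a","reticle_box"]:
        r=finder.pinpoint(c,n)
        print(n,[(np.round(q["at"],3).tolist(),round(q["score"],2)) for q in r[:2]])
print(bot.observe()["t"])
E
```

```text
pics
side [ 0.9159291  -0.78311754  0.78182579]
tab [([0.463, 0.083, 0.187], 0.67), ([0.369, -0.023, -0.002], 0.47)]
frame_hinge [([0.468, 0.072, 0.07], 0.76)]
hood_front [([0.591, -0.001, 0.175], 0.69)]
hood_hinge [([0.565, -0.004, 0.055], 0.8)]
start_button_top [([0.452, -0.112, 0.077], 0.43)]
glass_middle []
exposer [([0.491, -0.03, -0.001], 0.71)]
vial_1 [([0.425, -0.184, -0.002], 0.88)]
loupe [([0.378, -0.339, 0.001], 0.95)]
blower [([0.316, 0.201, 0.001], 0.92)]
marker_red [([0.263, -0.359, 0.001], 0.67)]
tweezers_a [([0.368, -0.022, 0.0], 0.41)]
reticle_box [([0.332, -0.202, -0.004], 0.95)]
top [ 0.32830632 -0.05914332  1.58742301]
tab [([0.47, 0.086, 0.191], 0.64), ([0.588, -0.002, 0.176], 0.55)]
frame_hinge [([0.462, 0.074, 0.064], 0.73)]
hood_front [([0.587, -0.004, 0.174], 0.68)]
hood_hinge [([0.562, -0.002, 0.059], 0.96)]
start_button_top [([0.333, -0.202, -0.001], 0.73), ([0.491, 0.076, 0.123], 0.41)]
glass_middle [([0.489, 0.076, 0.122], 0.59)]
exposer [([0.495, -0.036, 0.002], 0.57)]
vial_1 [([0.461, 0.074, 0.067], 0.58), ([0.424, -0.186, 0.001], 0.5)]
loupe [([0.381, -0.338, 0.0], 0.61)]
blower [([0.315, 0.198, -0.003], 0.89), ([0.456, -0.115, 0.07], 0.3)]
marker_red [([0.265, -0.355, 0.001], 0.53)]
tweezers_a [([0.373, -0.026, -0.002], 0.41)]
reticle_box [([0.331, -0.206, -0.0], 0.61)]
1.4
```

View pics/side0.png

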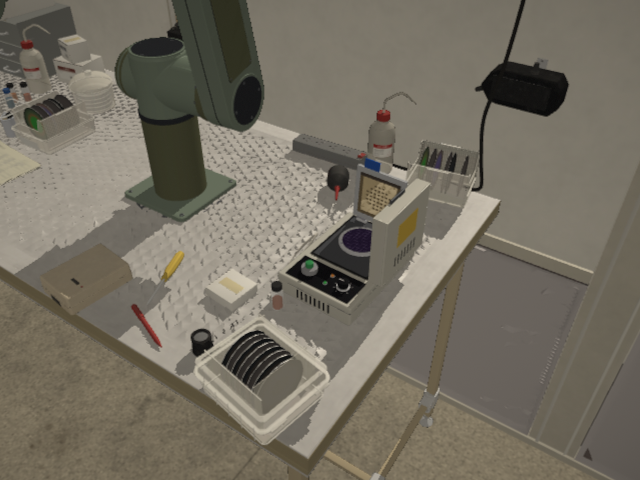

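View pics/top0.png

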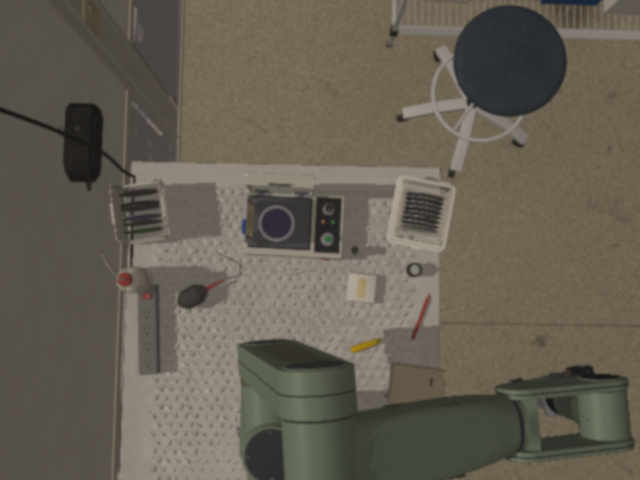

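```bash
python3 - <<'E'
from cell import bot,get_calibration
import numpy as np
s=bot.observe();print(s["t"],np.round(s["tcp_rot"],3),s["gripper_width"]);print(np.round(get_calibration("wrist")["tool_from_camera"],3))
E
```

```text
1.4 [[ 0.973  0.229  0.   ]
 [ 0.229 -0.973 -0.   ]
 [ 0.     0.    -1.   ]] 0.09422405774650215
[[ 0.    -0.96  -0.281  0.081]
 [ 1.    -0.     0.002  0.   ]
 [-0.002 -0.281  0.96  -0.179]
 [ 0.     0.     0.     1.   ]]
```

>>> jog_arm:
  targets:
    - {"hand": 1, "dz": 0.04}
    - {"hand": 1, "dz": 0.04, "dx": 0.02}
    - {"hand": 1, "dz": 0.04, "dx": 0.03, "dy": 0.02}
    - {"hand": 1, "dz": 0.03, "dx": 0.03, "dy": 0.03}
    - {"hand": 1, "dz": 0.02, "dx": 0.03, "dy": 0.04}
    - {"hand": 1, "dx": 0.03, "dy": 0.04}
    - {"hand": 1, "dx": 0.03, "dy": 0.04}
    - {"hand": 1, "dx": 0.03, "dy": 0.04}
    - {"hand": 1, "dx": 0.03, "dy": 0.04}
    - {"hand": 1, "dx": 0.03, "dy": 0.04}

```text
validation failed for argument at $.ta...
```

>>> jog_arm:
  targets:
    - {"hand": 1, "dx": 0, "dy": 0, "dz": 0.04, "ax": 0, "ay": 0, "az": 0}
    - {"hand": 1, "dx": 0.02, "dy": 0, "dz": 0.04, "ax": 0, "ay": 0, "az": -3}
    - {"hand": 1, "dx": 0.03, "dy": 0.02, "dz": 0.04, "ax": 0, "ay": 0, "az": -3}
    - {"hand": 1, "dx": 0.03, "dy": 0.03, "dz": 0.03, "ax": 0, "ay": 0, "az": -3}
    - {"hand": 1, "dx": 0.03, "dy": 0.04, "dz": 0.02, "ax": 0, "ay": 0, "az": -3}
    - {"hand": 1, "dx": 0.03, "dy": 0.04, "dz": 0, "ax": 0, "ay": 0, "az": -2.7}
    - {"hand": 1, "dx": 0.03, "dy": 0.04, "dz": 0, "ax": 0, "ay": 0, "az": 0}
    - {"hand": 1, "dx": 0.03, "dy": 0.04, "dz": 0, "ax": 0, "ay": 0, "az": 0}
    - {"hand": 1, "dx": 0.03, "dy": 0.04, "dz": 0, "ax": 0, "ay": 0, "az": 0}
    - {"hand": 1, "dx": 0.03, "dy": 0.04, "dz": 0, "ax": 0, "ay": 0, "az": 0}

```text
t: 2.4
position: [0.3869, -0.2734, 0.3703]
tcp_rot: [[1.0, -0.026, 0.001], [-0.026, -1.0, -0.001], [0.001, 0.001, -1.0]]
wrist_force: [1.3, -0.3, -0.4]
gripper_width: 0.0177
finger_force: 0.0
```

>>> jog_arm:
  targets:
    - {"hand": 1, "dx": 0.02, "dy": 0.045, "dz": 0.01, "ax": 0, "ay": 0, "az": 0}
    - {"hand": 1, "dx": 0.02, "dy": 0.045, "dz": 0.01, "ax": 0, "ay": 0, "az": 0}
    - {"hand": 1, "dx": 0.02, "dy": 0.045, "dz": 0.01, "ax": 0, "ay": 0, "az": 0}
    - {"hand": 1, "dx": 0.01, "dy": 0.045, "dz": 0, "ax": 0, "ay": 0, "az": 0}
    - {"hand": 1, "dx": 0, "dy": 0.045, "dz": 0, "ax": 0, "ay": 0, "az": 0}
    - {"hand": 1, "dx": 0, "dy": 0, "dz": 0, "ax": 0, "ay": 0, "az": 0}
    - {"hand": 1, "dx": 0, "dy": 0, "dz": 0, "ax": 0, "ay": 0, "az": 0}

```text
t: 3.1
position: [0.4558, -0.0501, 0.4001]
tcp_rot: [[1.0, -0.023, 0.0], [-0.023, -1.0, -0.001], [0.0, 0.001, -1.0]]
wrist_force: [0.8, 0.2, -0.2]
gripper_width: 0.0003
finger_force: 0.0
```

```bash
python3 - <<'E'
from cell import bot, capture, get_calibration, finder
import cv2,numpy as np
s=bot.observe();im,d=capture("wrist"); cv2.imwrite("pics/w0.png",im[:,:,::-1])
np.savez("w0.npz",im=im,d=d,p=s["position"],R=s["tcp_rot"])
P=[];W=[]
U={"frame_hinge":(-28,104),"hood_hinge":(70,36),"start_button_top":(-36,-83),"exposer":(0,0)}
for n in ["tab","frame_hinge","hood_front","hood_hinge","start_button_top","glass_middle","exposer"]:
    r=finder.pinpoint("wrist",n)
    print(n,[(np.round(q["at"],3).tolist(),round(q["score"],2)) for q in r[:2]])
E
```

```text
tab [([0.467, 0.083, 0.188], 0.93)]
frame_hinge [([0.464, 0.07, 0.066], 0.81)]
hood_front [([0.593, 0.003, 0.177], 0.72)]
hood_hinge [([0.562, 0.002, 0.06], 0.98), ([0.465, 0.082, 0.189], 0.64)]
start_button_top [([0.452, -0.113, 0.074], 0.44)]
glass_middle [([0.489, 0.078, 0.121], 0.85)]
exposer [([0.494, -0.033, 0.004], 0.88), ([0.422, -0.185, -0.002], 0.35)]
```

View pics/w0.png

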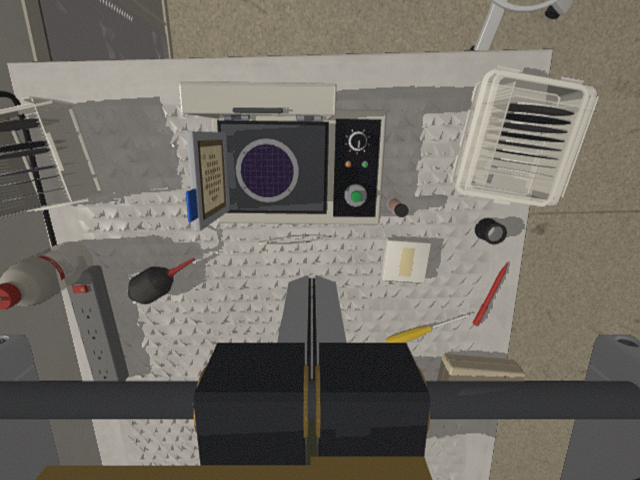

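>>> jog_arm:
  targets:
    - {"hand": 1, "dx": 0.005, "dy": 0.045, "dz": -0.02, "ax": 0, "ay": 0, "az": 0}
    - {"hand": 1, "dx": 0.005, "dy": 0.045, "dz": -0.02, "ax": 0, "ay": 0, "az": 0}
    - {"hand": 1, "dx": 0, "dy": 0.045, "dz": -0.02, "ax": 0, "ay": 0, "az": 0}
    - {"hand": 1, "dx": 0, "dy": 0.045, "dz": -0.02, "ax": 0, "ay": 0, "az": 0}
    - {"hand": 1, "dx": 0, "dy": 0, "dz": -0.045, "ax": 0, "ay": 0, "az": 0}
    - {"hand": 1, "dx": 0, "dy": 0, "dz": -0.045, "ax": 0, "ay": 0, "az": 0}
    - {"hand": 1, "dx": 0, "dy": 0, "dz": -0.04, "ax": 0, "ay": 0, "az": 0}
    - {"hand": 1, "dx": 0, "dy": -0.01, "dz": 0, "ax": 0, "ay": 0, "az": 0}
    - {"hand": 1, "dx": 0, "dy": 0, "dz": 0, "ax": 0, "ay": 0, "az": 0}

```text
t: 4.4
position: [0.466, 0.1178, 0.1902]
tcp_rot: [[1.0, -0.027, -0.001], [-0.027, -1.0, -0.001], [-0.001, 0.001, -1.0]]
wrist_force: [0.4, 0.3, 1.3]
gripper_width: 0.0001
finger_force: 0.0
```

```bash
python3 - <<'E'
from cell import bot, capture, get_calibration, finder
import cv2,numpy as np
a=[]
for c in ["wrist","side"]:
    im,d=capture(c)
    cv2.imwrite(f"pics/{c}1.png",im[:,:,::-1] if c=="wrist" else cv2.resize(im[130:290,270:480,::-1],None,fx=3,fy=3))
    for n in ["tab","frame_hinge"]:
        r=finder.pinpoint(c,n); print(c,n,[(np.round(q["at"],3).tolist(),round(q["score"],2)) for q in r[:1]])
E
```

```text
wrist tab [([0.465, 0.083, 0.187], 0.94)]
wrist frame_hinge []
side tab [([0.463, 0.086, 0.19], 0.71)]
side frame_hinge [([0.467, 0.072, 0.068], 0.61)]
```

View pics/wrist1.png

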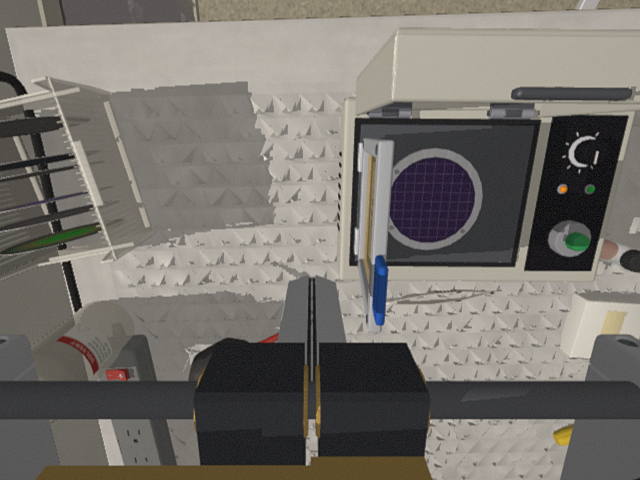

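>>> jog_arm:
  targets:
    - {"hand": 1, "dx": 0, "dy": -0.015, "dz": 0, "ax": 0, "ay": 0, "az": 0}
    - {"hand": 1, "dx": 0, "dy": -0.01, "dz": 0, "ax": 0, "ay": 0, "az": 0}
    - {"hand": 1, "dx": 0, "dy": -0.015, "dz": 0.001, "ax": 0, "ay": 0, "az": 0}
    - {"hand": 1, "dx": 0, "dy": -0.015, "dz": 0.001, "ax": 0, "ay": 0, "az": 0}
    - {"hand": 1, "dx": 0, "dy": -0.013, "dz": -0.003, "ax": 0, "ay": 0, "az": 0}
    - {"hand": 1, "dx": -0.001, "dy": -0.014, "dz": -0.003, "ax": 0, "ay": 0, "az": 0}
    - {"hand": 1, "dx": 0, "dy": -0.013, "dz": -0.006, "ax": 0, "ay": 0, "az": 0}
    - {"hand": 1, "dx": -0.001, "dy": -0.012, "dz": -0.006, "ax": 0, "ay": 0, "az": 0}
    - {"hand": 1, "dx": 0, "dy": 0, "dz": 0, "ax": 0, "ay": 0, "az": 0}

```text
t: 5.6
position: [0.4628, 0.0109, 0.1726]
tcp_rot: [[1.0, -0.028, -0.002], [-0.028, -1.0, -0.0], [-0.002, 0.0, -1.0]]
wrist_force: [0.7, 0.2, -1.0]
gripper_width: 0.0005
finger_force: 0.0
```

```bash
python3 - <<'E'
from cell import bot, capture, get_calibration, finder
import cv2,numpy as np
for c in ["side","top","wrist"]:
    im,d=capture(c)
    if c=="side": cv2.imwrite(f"pics/side2.png",cv2.resize(im[110:310,250:480,::-1],None,fx=3,fy=3))
    r=finder.pinpoint(c,"tab"); print(c,[(np.round(q["at"],3).tolist(),round(q["score"],2)) for q in r[:1]])
E
```

```text
side [([0.461, 0.009, 0.169], 0.81)]
top [([0.464, 0.009, 0.172], 0.65)]
wrist [([0.461, 0.005, 0.169], 0.73)]
```

View pics/side2.png

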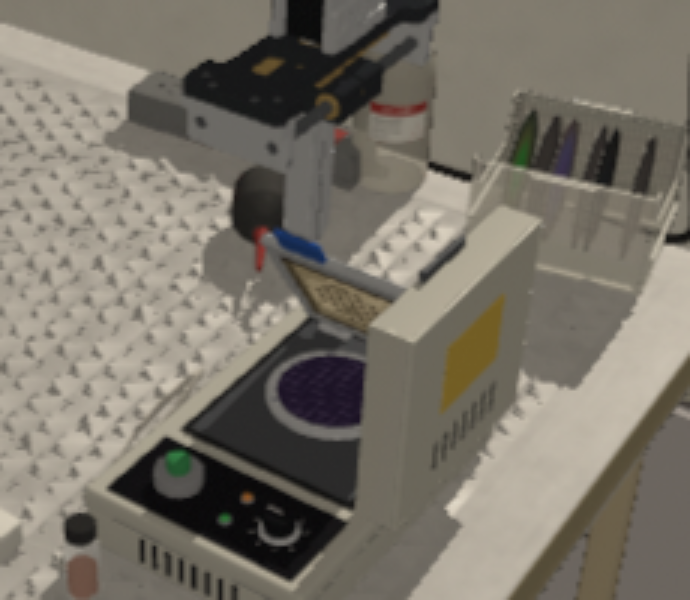

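>>> jog_arm:
  targets:
    - {"hand": 1, "dx": 0, "dy": -0.012, "dz": -0.007, "ax": 0, "ay": 0, "az": 0}
    - {"hand": 1, "dx": 0, "dy": -0.013, "dz": -0.007, "ax": 0, "ay": 0, "az": 0}
    - {"hand": 1, "dx": -0.001, "dy": -0.011, "dz": -0.01, "ax": 0, "ay": 0, "az": 0}
    - {"hand": 1, "dx": 0, "dy": -0.011, "dz": -0.01, "ax": 0, "ay": 0, "az": 0}
    - {"hand": 1, "dx": 0, "dy": -0.008, "dz": -0.012, "ax": 0, "ay": 0, "az": 0}
    - {"hand": 1, "dx": 0, "dy": -0.007, "dz": -0.012, "ax": 0, "ay": 0, "az": 0}
    - {"hand": 1, "dx": -0.001, "dy": -0.005, "dz": -0.012, "ax": 0, "ay": 0, "az": 0}
    - {"hand": 1, "dx": 0, "dy": -0.004, "dz": -0.012, "ax": 0, "ay": 0, "az": 0}
    - {"hand": 1, "dx": 0, "dy": 0, "dz": 0, "ax": 0, "ay": 0, "az": 0}

```text
t: 6.8
position: [0.46, -0.0587, 0.0896]
tcp_rot: [[1.0, -0.026, -0.004], [-0.026, -1.0, 0.001], [-0.004, -0.001, -1.0]]
wrist_force: [0.6, 0.5, 0.7]
gripper_width: 0.0001
finger_force: 0.0
```

```bash
python3 - <<'E'
from cell import bot, capture, get_calibration, finder
import cv2,numpy as np
for c in ["side","top","wrist"]:
    im,d=capture(c)
    r=finder.pinpoint(c,"tab"); print(c,[(np.round(q["at"],3).tolist(),round(q["score"],2)) for q in r[:1]])
E
```

```text
side [([0.457, -0.048, 0.083], 0.72)]
top [([0.462, -0.05, 0.088], 0.93)]
wrist [([0.464, -0.049, 0.086], 0.58)]
```

>>> jog_arm:
  targets:
    - {"hand": 1, "dx": 0, "dy": -0.001, "dz": -0.01, "ax": 0, "ay": 0, "az": 0}
    - {"hand": 1, "dx": 0, "dy": 0, "dz": -0.01, "ax": 0, "ay": 0, "az": 0}
    - {"hand": 1, "dx": 0, "dy": 0, "dz": -0.004, "ax": 0, "ay": 0, "az": 0}
    - {"hand": 1, "dx": 0, "dy": 0, "dz": -0.003, "ax": 0, "ay": 0, "az": 0}
    - {"hand": 1, "dx": 0, "dy": 0, "dz": 0, "ax": 0, "ay": 0, "az": 0}
    - {"hand": 1, "dx": 0, "dy": 0, "dz": 0, "ax": 0, "ay": 0, "az": 0}

```text
t: 7.7
position: [0.4609, -0.0595, 0.0658]
tcp_rot: [[1.0, -0.025, -0.003], [-0.025, -1.0, 0.001], [-0.003, -0.001, -1.0]]
wrist_force: [-5.4, 2.6, 11.9]
gripper_width: 0.0004
finger_force: 6.3
```

>>> jog_arm:
  targets:
    - {"hand": 1, "dx": 0, "dy": 0, "dz": 0.03, "ax": 0, "ay": 0, "az": 0}
    - {"hand": 1, "dx": 0, "dy": 0, "dz": 0.045, "ax": 0, "ay": 0, "az": 0}
    - {"hand": 1, "dx": 0, "dy": 0, "dz": 0.045, "ax": 0, "ay": 0, "az": 0}
    - {"hand": 1, "dx": 0, "dy": 0, "dz": 0.045, "ax": 0, "ay": 0, "az": 0}
    - {"hand": 1, "dx": 0.01, "dy": 0.015, "dz": 0.045, "ax": 0, "ay": 0, "az": 0}
    - {"hand": 1, "dx": 0.04, "dy": 0.015, "dz": 0.02, "ax": 0, "ay": 0, "az": 0}
    - {"hand": 1, "dx": 0.04, "dy": 0.015, "dz": 0, "ax": 0, "ay": 0, "az": 0}
    - {"hand": 1, "dx": 0.04, "dy": 0.015, "dz": 0, "ax": 0, "ay": 0, "az": 0}
    - {"hand": 1, "dx": 0.04, "dy": 0, "dz": 0, "ax": 0, "ay": 0, "az": 0}
    - {"hand": 1, "dx": 0, "dy": 0, "dz": 0, "ax": 0, "ay": 0, "az": 0}

```text
t: 8.7
position: [0.6345, 0.0006, 0.2907]
tcp_rot: [[1.0, -0.025, -0.004], [-0.025, -1.0, 0.001], [-0.004, -0.001, -1.0]]
wrist_force: [-0.7, 0.5, 0.5]
gripper_width: 0.0002
finger_force: 0.0
```

```bash
python3 - <<'E'
from cell import bot, capture, get_calibration, finder
import cv2,numpy as np
for c in ["side","top","wrist"]:
    im,d=capture(c)
    if c=="wrist": cv2.imwrite(f"pics/w3.png",im[:,:,::-1])
    for n in ["tab","hood_front","hood_hinge"]:
        r=finder.pinpoint(c,n); print(c,n,[(np.round(q["at"],3).tolist(),round(q["score"],2)) for q in r[:1]])
E
```

```text
side tab [([0.459, -0.051, 0.064], 0.66)]
side hood_front [([0.59, -0.0, 0.175], 0.62)]
side hood_hinge [([0.563, 0.002, 0.056], 0.91)]
top tab [([0.461, -0.052, 0.067], 0.7)]
top hood_front [([0.586, 0.0, 0.175], 0.56)]
top hood_hinge [([0.559, 0.003, 0.057], 0.73)]
wrist tab [([0.461, -0.055, 0.064], 0.63)]
wrist hood_front [([0.593, 0.002, 0.176], 0.64)]
wrist hood_hinge []
```

View pics/w3.png

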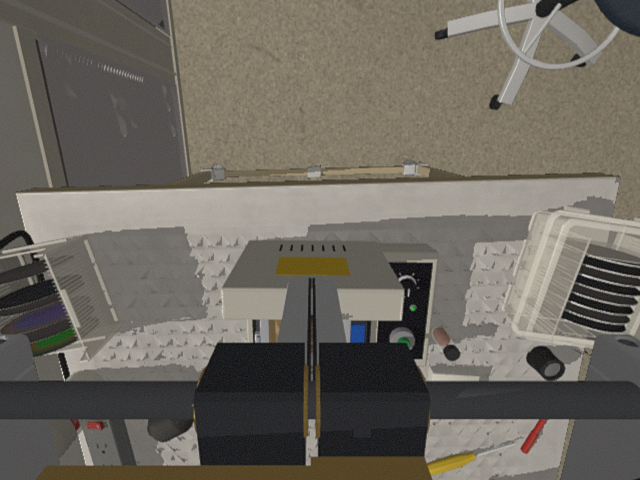

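>>> jog_arm:
  targets:
    - {"hand": 1, "dx": 0, "dy": 0, "dz": -0.04, "ax": 0, "ay": 0, "az": 0}
    - {"hand": 1, "dx": 0, "dy": 0, "dz": -0.04, "ax": 0, "ay": 0, "az": 0}
    - {"hand": 1, "dx": 0, "dy": 0, "dz": -0.027, "ax": 0, "ay": 0, "az": 0}
    - {"hand": 1, "dx": -0.02, "dy": 0, "dz": 0, "ax": 0, "ay": 0, "az": 0}
    - {"hand": 1, "dx": -0.015, "dy": 0, "dz": 0, "ax": 0, "ay": 0, "az": 0}
    - {"hand": 1, "dx": -0.012, "dy": 0, "dz": 0, "ax": 0, "ay": 0, "az": 0}
    - {"hand": 1, "dx": -0.011, "dy": 0, "dz": 0, "ax": 0, "ay": 0, "az": 0}
    - {"hand": 1, "dx": -0.013, "dy": 0, "dz": 0, "ax": 0, "ay": 0, "az": 0}
    - {"hand": 1, "dx": -0.013, "dy": 0, "dz": -0.002, "ax": 0, "ay": 0, "az": 0}
    - {"hand": 1, "dx": 0, "dy": 0, "dz": 0, "ax": 0, "ay": 0, "az": 0}

```text
t: 10.3
position: [0.5467, 0.0002, 0.1863]
tcp_rot: [[1.0, -0.026, -0.0], [-0.026, -1.0, -0.0], [-0.0, 0.0, -1.0]]
wrist_force: [0.4, -0.5, -0.1]
gripper_width: 0.0008
finger_force: 0.0
```

```bash
python3 - <<'E'
from cell import bot, capture, get_calibration, finder
import cv2,numpy as np
for c in ["side","top"]:
    im,d=capture(c)
    if c=="side": cv2.imwrite(f"pics/side4.png",cv2.resize(im[110:310,250:480,::-1],None,fx=3,fy=3))
    for n in ["tab","hood_front"]:
        r=finder.pinpoint(c,n); print(c,n,[(np.round(q["at"],3).tolist(),round(q["score"],2)) for q in r[:1]])
E
```

```text
side tab [([0.459, -0.048, 0.068], 0.83)]
side hood_front [([0.541, 0.002, 0.175], 0.6)]
top tab [([0.464, -0.05, 0.064], 0.86)]
top hood_front []
```

View pics/side4.png

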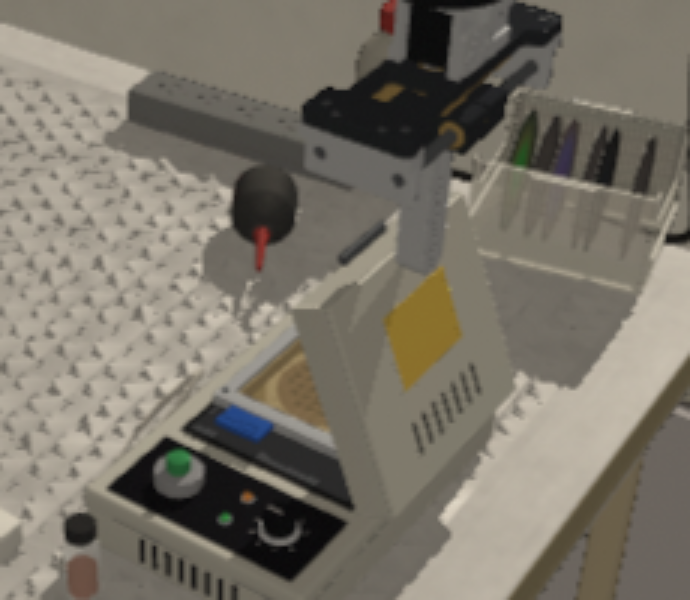

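>>> jog_arm:
  targets:
    - {"hand": 1, "dx": -0.012, "dy": 0, "dz": -0.004, "ax": 0, "ay": 0, "az": 0}
    - {"hand": 1, "dx": -0.012, "dy": 0, "dz": -0.005, "ax": 0, "ay": 0, "az": 0}
    - {"hand": 1, "dx": -0.011, "dy": 0, "dz": -0.006, "ax": 0, "ay": 0, "az": 0}
    - {"hand": 1, "dx": -0.011, "dy": 0, "dz": -0.007, "ax": 0, "ay": 0, "az": 0}
    - {"hand": 1, "dx": -0.01, "dy": 0, "dz": -0.008, "ax": 0, "ay": 0, "az": 0}
    - {"hand": 1, "dx": -0.01, "dy": 0, "dz": -0.008, "ax": 0, "ay": 0, "az": 0}
    - {"hand": 1, "dx": -0.009, "dy": 0, "dz": -0.009, "ax": 0, "ay": 0, "az": 0}
    - {"hand": 1, "dx": -0.008, "dy": 0, "dz": -0.01, "ax": 0, "ay": 0, "az": 0}
    - {"hand": 1, "dx": 0, "dy": 0, "dz": 0, "ax": 0, "ay": 0, "az": 0}

```text
t: 11.5
position: [0.4625, 0.0003, 0.127]
tcp_rot: [[1.0, -0.026, -0.004], [-0.026, -1.0, 0.0], [-0.004, -0.0, -1.0]]
wrist_force: [-0.7, -0.2, -1.0]
gripper_width: 0.0005
finger_force: 0.0
```

>>> jog_arm:
  targets:
    - {"hand": 1, "dx": -0.006, "dy": 0, "dz": -0.011, "ax": 0, "ay": 0, "az": 0}
    - {"hand": 1, "dx": -0.006, "dy": 0, "dz": -0.011, "ax": 0, "ay": 0, "az": 0}
    - {"hand": 1, "dx": -0.004, "dy": 0, "dz": -0.01, "ax": 0, "ay": 0, "az": 0}
    - {"hand": 1, "dx": -0.002, "dy": 0, "dz": -0.008, "ax": 0, "ay": 0, "az": 0}
    - {"hand": 1, "dx": 0, "dy": 0, "dz": -0.005, "ax": 0, "ay": 0, "az": 0}
    - {"hand": 1, "dx": 0, "dy": 0, "dz": 0, "ax": 0, "ay": 0, "az": 0}
    - {"hand": 1, "dx": 0, "dy": 0, "dz": 0, "ax": 0, "ay": 0, "az": 0}
    - {"hand": 1, "dx": 0, "dy": 0, "dz": 0, "ax": 0, "ay": 0, "az": 0}

```text
t: 12.3
position: [0.4456, 0.0002, 0.0837]
tcp_rot: [[1.0, -0.025, -0.003], [-0.025, -1.0, 0.0], [-0.003, -0.0, -1.0]]
wrist_force: [-3.8, -0.0, 5.3]
gripper_width: 0.0004
finger_force: 2.6
```

```bash
python3 - <<'E'
from cell import bot, capture, get_calibration, finder
import cv2,numpy as np
for c in ["side","top"]:
    im,d=capture(c)
    for n in ["hood_front","start_button_top"]:
        r=finder.pinpoint(c,n); print(c,n,[(np.round(q["at"],3).tolist(),round(q["score"],2)) for q in r[:1]])
E
```

```text
side hood_front [([0.442, 0.004, 0.08], 0.8)]
side start_button_top [([0.454, -0.113, 0.078], 0.37)]
top hood_front [([0.441, 0.005, 0.082], 0.7)]
top start_button_top [([0.454, -0.114, 0.073], 0.35)]
```

>>> jog_arm:
  targets:
    - {"hand": 1, "dx": 0, "dy": 0, "dz": -0.003, "ax": 0, "ay": 0, "az": 0}
    - {"hand": 1, "dx": 0, "dy": 0, "dz": -0.002, "ax": 0, "ay": 0, "az": 0}
    - {"hand": 1, "dx": 0, "dy": 0, "dz": 0, "ax": 0, "ay": 0, "az": 0}
    - {"hand": 1, "dx": 0, "dy": 0, "dz": 0, "ax": 0, "ay": 0, "az": 0}

```text
t: 13.0
position: [0.4459, 0.0002, 0.0832]
tcp_rot: [[1.0, -0.025, -0.004], [-0.025, -1.0, -0.0], [-0.004, 0.0, -1.0]]
wrist_force: [-16.2, 1.7, 37.2]
gripper_width: 0.0004
finger_force: 18.9
```

>>> jog_arm:
  targets:
    - {"hand": 1, "dx": 0, "dy": 0, "dz": 0.02, "ax": 0, "ay": 0, "az": 0}
    - {"hand": 1, "dx": 0, "dy": 0, "dz": 0.04, "ax": 0, "ay": 0, "az": 0}
    - {"hand": 1, "dx": 0.003, "dy": -0.038, "dz": 0, "ax": 0, "ay": 0, "az": 0}
    - {"hand": 1, "dx": 0.003, "dy": -0.038, "dz": 0, "ax": 0, "ay": 0, "az": 0}
    - {"hand": 1, "dx": 0.003, "dy": -0.037, "dz": 0, "ax": 0, "ay": 0, "az": 0}
    - {"hand": 1, "dx": 0, "dy": 0, "dz": 0, "ax": 0, "ay": 0, "az": 0}
    - {"hand": 1, "dx": 0, "dy": 0, "dz": 0, "ax": 0, "ay": 0, "az": 0}

```text
t: 13.7
position: [0.4554, -0.1131, 0.1383]
tcp_rot: [[1.0, -0.028, -0.001], [-0.028, -1.0, 0.001], [-0.001, -0.001, -1.0]]
wrist_force: [0.0, 0.6, -0.2]
gripper_width: 0.0006
finger_force: 0.0
```

```bash
python3 - <<'E'
from cell import bot, capture, get_calibration, finder
import cv2,numpy as np
s=bot.observe()
for c in ["wrist","side"]:
    im,d=capture(c); k=get_calibration(c)
    if c=="wrist":
        cv2.imwrite("pics/w5.png",im[:,:,::-1])
        T=np.eye(4);T[:3,:3]=s["tcp_rot"];T[:3,3]=s["position"];T=T@k["tool_from_camera"]
    else:
        T=np.eye(4);T[:3,:3]=k["orientation"];T[:3,3]=k["xyz"]
    h=cv2.cvtColor(im,cv2.COLOR_RGB2HSV); m=(cv2.inRange(h,(60,110,50),(85,255,255))>0)&(d>0)
    v,u=np.nonzero(m); z=d[v,u]; K=np.array(k["K"])
    P=np.c_[(u-K[0,2])*z/K[0,0],(v-K[1,2])*z/K[1,1],z]@T[:3,:3].T+T[:3,3]
    P=P[np.linalg.norm(P[:,:2]-[.452,-.113],axis=1)<.02]
    if len(P): print(c,len(P),P.mean(0).round(4),P.min(0).round(4),P.max(0).round(4))
    r=finder.pinpoint(c,"start_button_top"); print([(np.round(q["at"],3).tolist(),round(q["score"],2)) for q in r[:1]])
E
```

```text
wrist 368 [ 0.4523 -0.1147  0.0729] [ 0.4437 -0.1221  0.066 ] [ 0.459  -0.1076  0.0757]
[([0.451, -0.113, 0.074], 0.65)]
side 50 [ 0.4524 -0.1168  0.0734] [ 0.4439 -0.1237  0.0679] [ 0.4596 -0.1088  0.0771]
[([0.453, -0.112, 0.078], 0.42)]
```

View pics/w5.png

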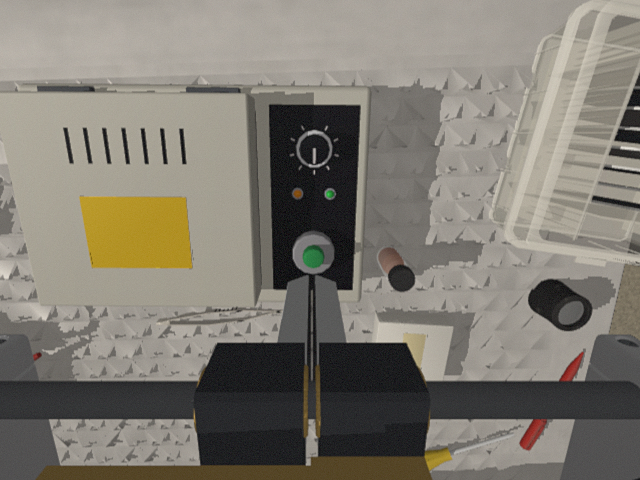

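>>> jog_arm:
  targets:
    - {"hand": 1, "dx": -0.003, "dy": -0.001, "dz": -0.04, "ax": 0, "ay": 0, "az": 0}
    - {"hand": 1, "dx": 0, "dy": 0, "dz": -0.018, "ax": 0, "ay": 0, "az": 0}
    - {"hand": 1, "dx": 0, "dy": 0, "dz": -0.005, "ax": 0, "ay": 0, "az": 0}
    - {"hand": 1, "dx": 0, "dy": 0, "dz": -0.004, "ax": 0, "ay": 0, "az": 0}
    - {"hand": 1, "dx": 0, "dy": 0, "dz": -0.003, "ax": 0, "ay": 0, "az": 0}
    - {"hand": 1, "dx": 0, "dy": 0, "dz": 0, "ax": 0, "ay": 0, "az": 0}
    - {"hand": 1, "dx": 0, "dy": 0, "dz": 0, "ax": 0, "ay": 0, "az": 0}

```text
t: 14.6
position: [0.4535, -0.1137, 0.0699]
tcp_rot: [[1.0, -0.026, 0.001], [-0.026, -1.0, -0.0], [0.001, 0.0, -1.0]]
wrist_force: [-1.8, 1.8, 3.4]
gripper_width: 0.0004
finger_force: 1.9
```

>>> jog_arm:
  targets:
    - {"hand": 1, "dx": 0, "dy": 0, "dz": -0.002, "ax": 0, "ay": 0, "az": 0}
    - {"hand": 1, "dx": 0, "dy": 0, "dz": -0.002, "ax": 0, "ay": 0, "az": 0}
    - {"hand": 1, "dx": 0, "dy": 0, "dz": 0, "ax": 0, "ay": 0, "az": 0}
    - {"hand": 1, "dx": 0, "dy": 0, "dz": 0, "ax": 0, "ay": 0, "az": 0}

```text
t: 15.0
position: [0.4538, -0.114, 0.0679]
tcp_rot: [[1.0, -0.026, 0.001], [-0.026, -1.0, -0.0], [0.001, 0.0, -1.0]]
wrist_force: [-7.2, 4.7, 21.0]
gripper_width: 0.0005
finger_force: 10.4
```

>>> jog_arm:
  targets:
    - {"hand": 1, "dx": 0, "dy": 0, "dz": 0.02, "ax": 0, "ay": 0, "az": 0}
    - {"hand": 1, "dx": 0, "dy": 0, "dz": 0.045, "ax": 0, "ay": 0, "az": 0}
    - {"hand": 1, "dx": 0, "dy": 0, "dz": 0.045, "ax": 0, "ay": 0, "az": 0}
    - {"hand": 1, "dx": 0, "dy": 0, "dz": 0, "ax": 0, "ay": 0, "az": 0}
    - {"hand": 1, "dx": 0, "dy": 0, "dz": 0, "ax": 0, "ay": 0, "az": 0}

```text
t: 15.5
position: [0.4543, -0.1149, 0.1763]
tcp_rot: [[1.0, -0.026, 0.005], [-0.026, -1.0, -0.003], [0.005, 0.002, -1.0]]
wrist_force: [-0.4, -0.1, -0.3]
gripper_width: 0.0005
finger_force: 0.0
```

```bash
python3 - <<'E'
from cell import bot, capture, get_calibration, finder
import cv2,numpy as np
s=bot.observe();im,d=capture("wrist"); k=get_calibration("wrist")
T=np.eye(4);T[:3,:3]=s["tcp_rot"];T[:3,3]=s["position"];T=T@k["tool_from_camera"]
v,u=np.nonzero(d>0); z=d[v,u]; K=np.array(k["K"])
P=np.c_[(u-K[0,2])*z/K[0,0],(v-K[1,2])*z/K[1,1],z]@T[:3,:3].T+T[:3,3]
h=cv2.cvtColor(im,cv2.COLOR_RGB2HSV)[v,u]
g=(h[:,0]>60)&(h[:,0]<85)&(h[:,1]>110)
r=np.linalg.norm(P[:,:2]-[.4525,-.1145],axis=1)
for a,b in [(0,.003),(.003,.006),(.006,.008),(.008,.01),(.01,.012),(.012,.014),(.014,.017),(.018,.025)]:
    m=(r>=a)&(r<b)&(P[:,2]<.1); print(a,m.sum(),np.percentile(P[m,2],[5,50,95]).round(4) if m.any() else "", g[m].mean().round(2))
m=(abs(P[:,0]-.47)<.02)&(abs(P[:,1]+.0)<.03)&(P[:,2]<.12);print("hood z",np.median(P[m,2]) if m.any() else None)
r=finder.pinpoint("wrist","hood_front"); print([(np.round(q["at"],3).tolist(),round(q["score"],2)) for q in r[:1]])
E
```

```text
0 40 [0.073  0.0737 0.0749] 1.0
0.003 124 [0.0719 0.0735 0.0746] 0.99
0.006 166 [0.063  0.0709 0.0739] 0.61
0.008 113 [0.0626 0.0638 0.0726] 0.07
0.01 163 [0.0626 0.0638 0.0648] 0.01
0.012 226 [0.0622 0.0635 0.0645] 0.0
0.014 429 [0.0516 0.0604 0.0641] 0.01
0.018 1121 [0.0512 0.0524 0.0535] 0.0
hood z 0.08339491573228897
[([0.447, 0.008, 0.086], 0.78)]
```

```bash
python3 -c "
from cell import bot
print(bot.job_done())"
```

```text
the job is handed in; nothing more can be done
None
```

The mask frame is folded flat, the hood is shut over it, the start button was pressed about 6 mm in and has come back, and the job is handed in at about 15.6 s with the arm clear; no verdict was returned.

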